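# Sort the washed cutlery back into its drawer trays

## Task

The drawer trays have been washed and stand on the drying mat; put the four loose pieces away, each into the tray with its own kind: the fork in with the other fork, the tablespoon with the other tablespoon, the teaspoon with the other teaspoon in the short tray, and the peeler with the other peeler. Each piece must lie lengthwise in its tray, down inside the walls with no end propped on a rim, and be let go. Leave the mug and the tumbler standing where they are.

Things in the scene. Friction and masses are not known exactly. Their poses are not given: they have to be found in the camera images.
- fork: loose steel table fork lying on the worktop right of the trays, 196 long, 27 wide at the tines, 15 mm high; its shank at the middle is 10 wide and 14 mm high. Origin: centre of its underside's bounding box; x along its length, y across, z up.
- spoon: loose steel tablespoon lying on the worktop right of the trays, 194 long, 39 wide at the bowl, 17 mm high; its shank at the middle is 10 wide and 15 mm high. Origin: centre of its underside's bounding box; x along its length, y across, z up.
- teaspoon: loose steel teaspoon, the small one, lying on the worktop right of the trays, 138 long, 28 wide at the bowl, 12 mm high; its shank at the middle is 9 wide and 11 mm high. Origin: centre of its underside's bounding box; x along its length, y across, z up.
- peeler: loose vegetable peeler with a yellow handle, lying on the worktop right of the trays, 170 long, 25 wide and 18 mm high all along. Origin: centre of its underside's bounding box; x along its length, y across, z up.
- tray_forks: fork tray: pale wooden open tray, fixed; the four stand side by side on the grey mat in any order. Inside 214 x 88, walls 4, rim 36 (dipped to 24 mid-end), inner floor 5 mm above its underside, which is 4.5 mm above the worktop. Origin: centre of underside; x along, y across, z up. Holds a fork like the loose one, loose, along x at y = +30 mm; the -y half is free.
- tray_spoons: tablespoon tray: pale wooden open tray, fixed; the four stand side by side on the grey mat in any order. Inside 214 x 88, walls 4, rim 36 (dipped to 24 mid-end), inner floor 5 mm above its underside, which is 4.5 mm above the worktop. Origin: centre of underside; x along, y across, z up. Holds a tablespoon like the loose one, loose, along x at y = +24 mm; the -y half is free.
- tray_teaspoons: teaspoon tray, the only short one: pale wooden open tray, fixed; the four stand side by side on the grey mat in any order. Inside 158 x 88, walls 4, rim 36 (dipped to 24 mid-end), inner floor 5 mm above its underside, which is 4.5 mm above the worktop. Origin: centre of underside; x along, y across, z up. Holds a teaspoon like the loose one, loose, along x at y = +29 mm; the -y half is free.
- tray_peelers: peeler tray: pale wooden open tray, fixed; the four stand side by side on the grey mat in any order. Inside 214 x 88, walls 4, rim 36 (dipped to 24 mid-end), inner floor 5 mm above its underside, which is 4.5 mm above the worktop. Origin: centre of underside; x along, y across, z up. Holds a peeler like the loose one, loose, along x at y = +31 mm; the -y half is free.
- mug: bystander: white china mug with a green band, 90 wide, 130 with its handle, 98 mm high, standing behind the trays. Origin: centre of its underside.
- tumbler: bystander: clear glass tumbler, 81 across, 91 mm high, standing behind the loose pieces. Origin: centre of its underside.
Mind the look-alikes: they are no part of the job. Leave any blue look-alike of the teaspoon alone.

How it is judged:
By the outcome, as a careful person would: the job done as asked, in the order asked, and still so for the second after the job is handed in, with the robot touching nothing.
It also fails if it takes over 90 s, if anything falls off the work surface, if the arm or the gripper's body presses on something with over 40 N, if the wrist force passes 120 N, or if a joint passes its speed limit or range.

## Robot

A 6-joint arm with a two-finger parallel gripper is mounted at the origin on a cart in front of the work surface, level with it; the furniture and walls round the work are solid. World frame = base frame: x ahead of the robot, y to its left, z up, the work surface at z = 0. Lengths are in m, angles in rad, forces in N, time in s.
With the tool pointing down it reaches from about 0.35 to 0.85 m from the base axis. Payload 8.1 kg.
Tool frame: the origin (TCP) lies midway between the tips of the shut fingers; the grasp point (between the pads) lies robot.grip_depth behind it (robot.grip_depth is the distance from the TCP to the grasp point, in m); z points along the fingers, y is the line along which they close (so a half turn about z gives the same grasp; the last joint's range is limited). The gripper opens to 93 mm and grips with 3 to 60 N. Pads are 15 mm wide; open, the fingers measure 128 mm over their backs; the gripper's body (75 mm by 188 mm) begins 65 mm behind the grasp point.
Start: joints at [-1.24, 0.13, 1.488, -0, 1.523, -0.085], TCP at [0.242, -0.549, 0.219] pointing down, gripper open.
Joint ranges: [-2.96, 2.96], [-0.89, 2.26], [0.02, 2.5], [-1.34, 4.48], [0, 2.73], [-2.66, 2.66]. Speed limits (rad/s): [2.39, 2.39, 2.79, 3.14, 3.14, 3.14].

## Interface

Orientations are given as a rotation vector (axis times angle).
In Python, from plant import robot gives the robot as it stands.
- The arm moves only by the tool carry_out, never from a script. Its argument "rows" is a list of rows, each a list of 6 numbers: the shift along the tool's x, y, z in m, then the turn, a rotation vector about the tool's x, y, z in degrees. A call has 1 to 12 rows; each row is the pose to reach, as a shift and turn from the pose commanded when the call began, along the tool's axes at that moment; what a row does not reach only later rows make up. A row lasts 1/8 s, in which the tool goes at most 62.5 mm and 10.7 degrees, less where a joint would pass 70% of its speed; a pose out of reach is approached as far as the arm can. A call with a gripper value outside its range is refused whole. "jaw" is the closure in counts, from 0 (fully open) to 255 (shut), set as the call begins (left out, the last holds). The fingers move at their own pace and stop on an object; "force" is the grip in N (left out, the last holds). Time passes only in rows, so rows that repeat a pose let the fingers close. It gives the time, the measured TCP pose, the force, the opening and the grip force at its end, in the units of the state.
- robot.read_state(): the state, without advancing time (a new reading comes with each control period).
- robot.read_camera(name): name is "scene" or "top" or "wrist"; returns the picture (420x560x3 uint8, red, green, blue); there is no depth.
- robot.camera_model(name): a dict with "fx", "fy", "cx", "cy" (pixels), "R" (3x3) and "t" (3): a world point X has camera coordinates R X + t; the wrist camera has in their place "mount" (4x4, takes a point from camera to tool coordinates, whose origin is the TCP and whose axes are the flange's). Camera axes: x right, y down, z forward; pixel columns grow to the right and rows downward; lengths in m; the calibration is good to about 2 mm. A picture is of the moment at which its call begins: read the wrist's pose just before it. camera_model takes no time and is no camera call.
- robot.close_job(): hands the job in; it is judged then, once.
Trained networks look in the newest picture that a camera, given by its name, has taken for a name from the list of things; names that differ only in an ending like _2 or _b are one class to them, and where a whole thing is asked for, a point or a joint stands for the part that bears it (a point fixed in the world has none). Each returns a list of dicts, best first, with "conf" (0 to 1); they miss things now and then, are a little off and sometimes report something else, mostly with a low value. They report only what shows in the picture. A call takes as long as a camera call. They do not tell look-alikes from the thing itself.
- robot.outline_of(camera, target): "pixels" (420x560 bool, what is visible of it) and "pixel" ([column, row] in pixels, amid what is visible of it).
The state is a dict: "t": time; "q": joint angles; "dq": joint speeds; "joint_torque": joint torques, N m; "tool_pos": TCP position; "orientation": TCP orientation; "force": force on the tool from outside, world axes, zero at the start; "wrist_torque": the same for the moment, N m; "opening": finger opening in m; "gripper_force": force on a finger pad.
Only numpy, scipy, OpenCV 4.12 (cv2) and the standard library are available. Lean on these libraries where they do the work, as an engineer would, in place of code of your own. Each camera call takes 0.05 s, during which the arm holds its last target. There are 200 camera calls.

## Working session

There is one attempt and no reset: what is moved stays moved. The work goes in short steps, Python scripts to look and compute and a tool call to move; the robot and the scene stay as the last step left them, time stands still between calls to the robot, and variables do not carry over. Pictures are saved under pics/ and viewed, at most 14 in all, crops included, and the job is handed in when it is done.

Besides the shell and the picture viewer there is one more tool, called by a JSON object that holds its "method" and its "body", one argument or row to a line. carry_out: Moves the arm, as the interface text tells. Its arguments: {"type":"object","properties":{"rows":{"type":"array"},"jaw":{"type":"number"},"force":{"type":"number"}},"required":["rows"]}

```bash
mkdir -p pics; ls; python3 - <<'E'
from plant import robot
import cv2,numpy as np
print(robot.grip_depth, robot.read_state())
for c in ("scene","top"):
    im=robot.read_camera(c); cv2.imwrite(f"pics/{c}0.png",im[:,:,::-1]); m=robot.camera_model(c); print(c,m)
print(robot.camera_model("wrist"))
for n in ["fork","spoon","teaspoon","peeler","tray_forks","tray_spoons","tray_teaspoons","tray_peelers"]:
    for d in robot.outline_of("top",n): print(n,d["conf"],d["pixel"],d["pixels"].sum())
E
```

```text
pics
0.0188 {'t': 0.0, 'q': array([-1.24040362e+00,  1.31120815e-01,  1.48924588e+00, -1.17982718e-05,
        1.52300731e+00, -8.54055080e-02]), 'dq': array([-7.30377539e-04, -9.95653157e-05,  1.76344457e-04, -6.41882006e-04,
       -6.70134894e-04,  1.14635294e-03]), 'joint_torque': array([-5.46946903e-04, -5.59851873e+01, -4.91753948e+01,  7.65975472e-02,
        3.53364414e-02, -1.20861901e-04]), 'tool_pos': array([ 0.24218441, -0.54834266,  0.21762989]), 'orientation': array([-3.07221509e+00, -6.48075749e-01,  3.60066789e-04]), 'force': array([-0.08308396,  0.46922867,  0.03714817]), 'wrist_torque': array([ 0.00813632, -0.01628082, -0.0196668 ]), 'gripper_force': 0.0, 'opening': 0.0930392322623316}
scene {'fx': 529.9398864721481, 'fy': 529.9398864721481, 'cx': 281.4411588381997, 'cy': 209.2797397374262, 'R': array([[ 0.84930381, -0.52790344, -0.00099456],
       [-0.40105089, -0.64399297, -0.65148387],
       [ 0.34328009,  0.55370661, -0.75866183]]), 't': array([-0.66389798,  0.11370158,  1.39968777])}
top {'fx': 415.17978103790466, 'fy': 415.17978103790466, 'cx': 284.643937545
[... 360 characters left out ...]
127547e-05, -9.60119891e-01, -2.79588611e-01,
         7.72838614e-02],
       [ 9.99999981e-01,  4.79219856e-06,  1.92824981e-04,
         2.93103634e-04],
       [-1.83795255e-04, -2.79588617e-01,  9.60119874e-01,
        -1.67418526e-01],
       [ 0.00000000e+00,  0.00000000e+00,  0.00000000e+00,
         1.00000000e+00]])}
fork 0.75 [282.6, 250.9] 432
spoon 0.87 [334.5, 245.5] 509
teaspoon 0.83 [312.7, 239.8] 267
teaspoon 0.68 [453.4, 266.3] 272
peeler 0.81 [359.4, 271.4] 570
peeler 0.29 [337.6, 246.3] 478
tray_forks 0.61 [125.3, 228.6] 3242
tray_forks 0.36 [203.0, 239.1] 2379
tray_spoons 0.9 [242.3, 242.3] 3156
tray_teaspoons 0.8 [202.0, 236.9] 2403
tray_peelers 0.68 [163.1, 234.1] 3131
```

```bash
python3 - <<'E'
import cv2
a=cv2.imread("pics/top0.png")[130:350,90:490]; cv2.imwrite("pics/top0c.png",cv2.resize(a,(800,440),interpolation=cv2.INTER_CUBIC))
E
```

```text
(no output)
```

View pics/top0c.png

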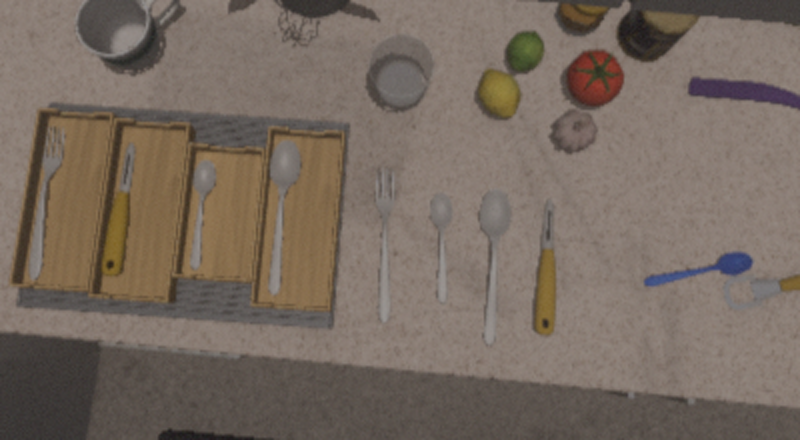

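View pics/scene0.png

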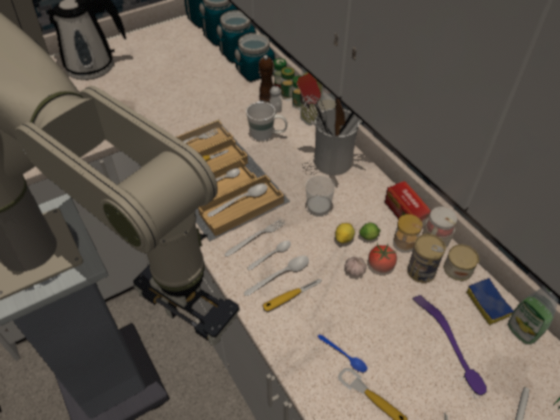

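The loose steel fork (282,251), teaspoon (312,240), spoon (334,246) and peeler (359,271) lie right of the trays in the full top picture. From left to right the trays are fork (125,229), peeler (163,234), teaspoon (202,237) and spoon (242,242). The blue spoon at (453,266) is the teaspoon look-alike and isn't part of the job; the steel one at (312,240), next to the other loose pieces, is the one meant. The bottle opener at about (480,275) isn't part of it either.

```bash
cat > h.py <<'E'
from plant import robot
import numpy as np, cv2, json
from scipy.spatial.transform import Rotation as Ro
def cam(c):
    m=robot.camera_model(c)
    if c=="wrist":
        s=robot.read_state(); T=np.eye(4); T[:3,:3]=Ro.from_rotvec(s["orientation"]).as_matrix(); T[:3,3]=s["tool_pos"]
        W=T@m["mount"]; return m,W[:3,:3],W[:3,3]
    return m,m["R"].T,-m["R"].T@m["t"]
def world(cm,px,z):
    m,R,o=cm; px=np.atleast_2d(px).astype(float)
    d=np.c_[(px[:,0]-m["cx"])/m["fx"],(px[:,1]-m["cy"])/m["fy"],np.ones(len(px))]@R.T
    return o+d*((z-o[2])/d[:,2])[:,None]
def rect(cm,mask,z):
    c=max(cv2.findContours(mask.astype(np.uint8),cv2.RETR_EXTERNAL,cv2.CHAIN_APPROX_NONE)[0],key=cv2.contourArea)[:,0]
    w=world(cm,c,z)[:,:2]*1000
    (x,y),_,_=r=cv2.minAreaRect(w.astype(np.float32)); b=cv2.boxPoints(r)
    e=[b[1]-b[0],b[2]-b[1]]; l=[np.linalg.norm(v) for v in e]; i=int(l[1]>l[0]); v=e[i]; v=v*np.sign(v[0])
    return np.round([x,y,np.degrees(np.arctan2(v[1],v[0])),l[i],l[1-i]],1)
def go(x,y,z,yaw):  # mm, deg: piece long axis yaw; tool x along it (mod 180)
    s=robot.read_state(); R=Ro.from_rotvec(s["orientation"]).as_matrix()
    cur=np.degrees(np.arctan2(R[1,0],R[0,0])); dy=(yaw-cur+90)%180-90
    return np.round(R.T@(np.array([x,y,z])-s["tool_pos"]*1000),1), "turnz",round(-dy,1)
E
python3 - <<'E'
from h import *
im=robot.read_camera("top"); cm=cam("top"); print(cm[2])
hit={}
for n,z in [("fork",.008),("spoon",.008),("teaspoon",.007),("peeler",.012),("mug",.09),("tumbler",.09)]+[("tray_"+k,.0405) for k in("forks","peelers","teaspoons","spoons")]:
    for d in robot.outline_of("top",n):
        if d["conf"]>.5: print(n,d["conf"],d["pixel"],rect(cm,d["pixels"],z))
R=Ro.from_rotvec(robot.read_state()["orientation"]).as_matrix(); print(R.round(3))
E
```

```text
[ 0.41554002 -0.28466766  1.04683128]
fork 0.72 [281.9, 258.9] [ 517.5 -273.9    5.3  169.4   20.3]
teaspoon 0.63 [448.7, 266.3] [ 531.7 -664.9  -76.7  134.4   26.4]
teaspoon 0.61 [309.9, 243.8] [ 527.4 -343.6    4.7  132.5   25.3]
peeler 0.65 [359.8, 272.2] [ 515.9 -473.6    2.9  163.4   24.5]
mug 0.93 [149.3, 142.5] [757.8  70.2 -11.7 113.4 113. ]
tumbler 0.82 [288.9, 162.7] [ 723.4 -274.1    5.4   95.7   77.5]
tray_forks 0.93 [123.9, 228.8] [541.4 124.7   0.7 221.3  98.3]
tray_peelers 0.65 [161.9, 233.9] [537.1  24.2   1.5 221.6 103.9]
tray_teaspoons 0.75 [200.7, 239.1] [542.1 -68.7   1.6 167.6  97.4]
tray_spoons 0.79 [240.6, 242.4] [ 545.5 -167.3    0.9  225.4  100.7]
[[ 0.915  0.404 -0.   ]
 [ 0.404 -0.915 -0.   ]
 [-0.    -0.    -1.   ]]
```

```bash
python3 - <<'E'
from h import *
print(go(490,-375,280,3))
E
```

```text
(array([296.8, -59. , -61.4]), 'turnz', np.float64(20.8))
```

{"method": "carry_out", "body": {
  "rows": [
    [0.06, -0.012, -0.012, 0, 0, 4],
    [0.12, -0.024, -0.024, 0, 0, 8],
    [0.18, -0.036, -0.036, 0, 0, 12],
    [0.24, -0.048, -0.048, 0, 0, 16],
    [0.297, -0.059, -0.061, 0, 0, 20.8],
    [0.297, -0.059, -0.061, 0, 0, 20.8],
    [0.297, -0.059, -0.061, 0, 0, 20.8]
  ],
  "jaw": 0
}}

```text
t: 1.92
tool_pos: [0.4899, -0.3751, 0.2793]
orientation: [3.14, 0.085, -0.001]
force: [0.2, 0.2, 0.2]
opening: 0.093
gripper_force: 0.0
```

```bash
python3 - <<'E'
from h import *
print(robot.read_state()["tool_pos"],robot.read_state()["t"])
cm=cam("wrist"); im=robot.read_camera("wrist"); cv2.imwrite("pics/w1.png",im[:,:,::-1])
for n,z in [("fork",.008),("spoon",.008),("teaspoon",.007),("peeler",.012)]:
    for d in robot.outline_of("wrist",n):
        if d["conf"]>.4: print(n,d["conf"],d["pixel"],rect(cm,d["pixels"],z))
E
```

```text
[ 0.48993145 -0.37506277  0.27929572] 1.925
fork 0.83 [199.4, 105.5] [ 524.2 -274.8    5.7  184.4   25.6]
spoon 0.6 [318.6, 107.3] [ 511.9 -412.7    3.8  191.1   38.1]
teaspoon 0.97 [261.7, 108.7] [ 528.7 -342.     2.4  133.6   27. ]
teaspoon 0.75 [512.2, 156.2] [ 521.5 -644.4  -75.2   95.9   11.9]
peeler 0.73 [375.1, 163.7] [ 5.170e+02 -4.757e+02  4.000e-01  1.688e+02  2.480e+01]
```

View pics/w1.png

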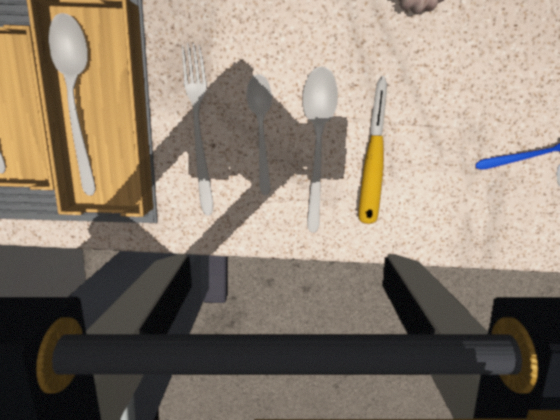

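The wrist picture shows the fork (193,47)–(208,213), steel teaspoon (257,72)–(265,193), spoon (321,67)–(314,231) and peeler (382,77)–(369,221). The blue one is at far right (520,155).

```bash
python3 - <<'E'
from h import *
cm=cam("wrist")
for n,a,b,z in [("fork",(194,47),(208,213),.007),("tsp",(257,72),(265,193),.006),("spoon",(321,67),(314,231),.007),("peeler",(382,77),(369,221),.01)]:
    w=world(cm,[a,b],z)*1000; v=w[0]-w[1]; print(n,w.mean(0).round(1),np.hypot(*v[:2]).round(1),np.degrees(np.arctan2(v[1],v[0])).round(1))
print(go(520,-276,60,5),go(520,-276,5,5))
E
```

```text
fork [ 526.3 -276.1    7. ] 187.3 4.2
tsp [ 529.5 -344.8    6. ] 137.2 5.7
spoon [ 511.4 -411.1    7. ] 190.3 1.8
peeler [ 516.5 -477.7   10. ] 165.8 1.5
(array([ 36.1, -98.1, 219.3]), 'turnz', np.float64(-2.1)) (array([ 36.1, -98.1, 274.3]), 'turnz', np.float64(-2.1))
```

{"method": "carry_out", "body": {
  "rows": [
    [0.018, -0.045, 0.04, 0, 0, -1],
    [0.036, -0.097, 0.08, 0, 0, -2],
    [0.036, -0.097, 0.14, 0, 0, -2],
    [0.036, -0.097, 0.2, 0, 0, -2],
    [0.036, -0.097, 0.24, 0, 0, -2],
    [0.036, -0.097, 0.265, 0, 0, -2],
    [0.036, -0.097, 0.275, 0, 0, -2],
    [0.036, -0.097, 0.275, 0, 0, -2]
  ],
  "jaw": 145,
  "force": 30
}}

```text
t: 3.18
tool_pos: [0.5206, -0.2765, 0.0045]
orientation: [-3.138, -0.136, 0.001]
force: [0.1, 0.4, 0.3]
opening: 0.0403
gripper_force: 0.0
```

{"method": "carry_out", "body": {
  "rows": [
    [0, 0, 0, 0, 0, 0],
    [0, 0, 0, 0, 0, 0],
    [0, 0, 0, 0, 0, 0],
    [0, 0, 0, 0, 0, 0],
    [0, 0, 0, 0, 0, 0],
    [0, 0, 0, 0, 0, 0]
  ],
  "jaw": 255
}}

```text
t: 3.92
tool_pos: [0.5215, -0.2763, 0.0053]
orientation: [3.138, 0.138, 0.001]
force: [0.1, 1.6, 5.4]
opening: 0.0098
gripper_force: 30.0
```

{"method": "carry_out", "body": {
  "rows": [
    [0, 0, -0.03, 0, 0, 0],
    [0, 0, -0.07, 0, 0, 0],
    [0, 0, -0.11, 0, 0, 0],
    [0, 0, -0.11, 0, 0, 0]
  ]
}}

```text
t: 4.42
tool_pos: [0.5234, -0.2777, 0.1188]
orientation: [3.134, 0.138, 0.009]
force: [0.5, -0.5, -1.0]
opening: 0.0099
gripper_force: 30.0
```

```bash
python3 - <<'E'
from h import *
print(robot.read_state()["tool_pos"],robot.read_state()["t"],robot.read_state()["opening"])
cm=cam("wrist"); im=robot.read_camera("wrist"); cv2.imwrite("pics/w2.png",im[:,:,::-1])
cm2=cam("top"); robot.read_camera("top")
for c,m in(("wrist",cm),("top",cm2)):
  for n in ["fork","tray_forks","tray_spoons"]:
    for d in robot.outline_of(c,n):
        if d["conf"]>.4: print(c,n,d["conf"],d["pixel"],rect(m,d["pixels"],.12 if n=="fork" else .0405))
E
```

```text
[ 0.52340525 -0.2776908   0.11879524] 4.425 0.009909876993025868
wrist fork 0.75 [287.1, 165.5] [ 557.4 -277.     8.8  137.8   25.1]
wrist tray_spoons 0.96 [134.9, 152.5] [ 543.7 -168.8    1.5  218.9  103.8]
top fork 0.57 [282.0, 265.9] [ 483.5 -279.6    5.3   22.    13.3]
top tray_forks 0.65 [121.8, 228.8] [540.8 124.6   0.9 222.3  97.9]
top tray_forks 0.46 [162.3, 226.5] [537.2  25.2   0.7 221.9 103.5]
top tray_spoons 0.71 [233.1, 267.1] [ 493.  -167.8    4.3  121.8   97.7]
```

View pics/w2.png

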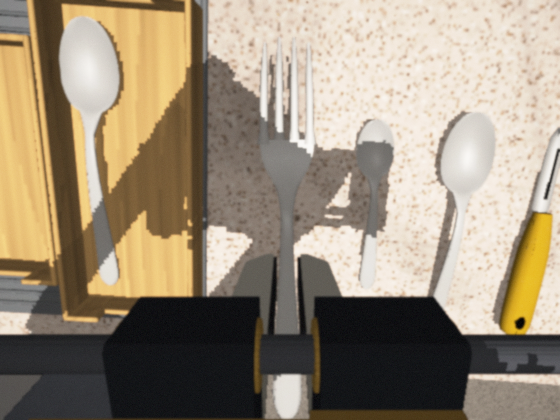

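The fork is held level mid-shank between the fingers: tine tips at (288,40), handle end at (288,405). The spoon tray is at left (110,150).

```bash
python3 - <<'E'
from h import *
print(go(536,110,150,1))
E
```

```text
(array([  49.3, -382.9,  -36.3]), 'turnz', np.float64(4.0))
```

{"method": "carry_out", "body": {
  "rows": [
    [0, -0.03, -0.025, 0, 0, 1],
    [0.01, -0.08, -0.034, 0, 0, 2],
    [0.02, -0.14, -0.034, 0, 0, 4],
    [0.028, -0.2, -0.034, 0, 0, 4],
    [0.036, -0.26, -0.034, 0, 0, 4],
    [0.042, -0.315, -0.034, 0, 0, 4],
    [0.047, -0.36, -0.034, 0, 0, 4],
    [0.049, -0.383, -0.034, 0, 0, 4],
    [0.049, -0.383, -0.034, 0, 0, 4],
    [0.049, -0.383, -0.034, 0, 0, 4]
  ]
}}

```text
t: 6.08
tool_pos: [0.5362, 0.109, 0.1483]
orientation: [3.141, 0.028, -0.001]
force: [0.0, -0.5, 0.2]
opening: 0.0095
gripper_force: 30.0
```

```bash
python3 - <<'E'
from h import *
print(robot.read_state()["tool_pos"],robot.read_state()["t"],robot.read_state()["opening"])
cm=cam("wrist"); im=robot.read_camera("wrist"); cv2.imwrite("pics/w3.png",im[:,:,::-1])
for n,z in [("fork",.15),("tray_forks",.0405),("tray_peelers",.0405)]:
    for d in robot.outline_of("wrist",n):
        if d["conf"]>.4: print(n,d["conf"],d["pixel"],rect(cm,d["pixels"],z))
E
```

```text
[0.53617425 0.10900185 0.14825434] 6.075 0.009494234547479462
fork 0.83 [289.0, 165.5] [ 5.703e+02  1.097e+02 -2.000e-01  1.374e+02  2.490e+01]
tray_forks 0.96 [252.7, 160.1] [556.4 144.6   1.7 190.8  59.7]
```

View pics/w3.png

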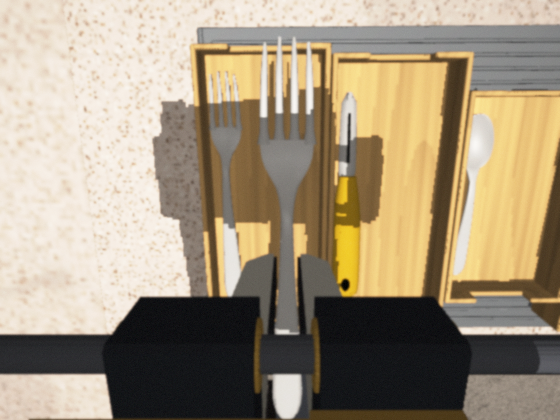

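The picture shows the fork tray's far corners at (194,47) and (330,45), the existing fork on the left at (225,160), and the held fork over the right half.

```bash
python3 - <<'E'
from h import *
cm=cam("wrist")
print((world(cm,[(194,47),(330,45),(330,150),(325,290),(205,290)],.0405)*1000).round(0)); print((world(cm,[(334,56),(473,54),(470,92)],.0405)*1000).round(0))
print((world(cm,[(226,75),(232,275)],.015)*1000).round(0))
print(go(533,108,20,1))
E
```

```text
[[649. 173.  40.]
 [652.  81.  40.]
 [582.  77.  40.]
 [468.  76.  40.]
 [467. 173.  40.]]
[[645.  78.  40.]
 [648. -17.  40.]
 [624. -19.  40.]]
[[634. 155.  15.]
 [468. 155.  15.]]
(array([ -3.4,   0.5, 128.6]), 'turnz', np.float64(-0.1))
```

{"method": "carry_out", "body": {
  "rows": [
    [-0.001, -0.003, 0.04, 0, 0, 0],
    [-0.001, -0.003, 0.08, 0, 0, 0],
    [-0.001, -0.003, 0.11, 0, 0, 0],
    [-0.001, -0.003, 0.125, 0, 0, 0],
    [-0.001, -0.003, 0.132, 0, 0, 0],
    [-0.001, -0.003, 0.132, 0, 0, 0],
    [-0.001, -0.003, 0.132, 0, 0, 0]
  ]
}}

```text
t: 7.15
tool_pos: [0.5364, 0.1127, 0.018]
orientation: [-3.141, -0.028, -0.003]
force: [-0.4, 0.1, 0.1]
opening: 0.0098
gripper_force: 30.0
```

{"method": "carry_out", "body": {
  "rows": [
    [0, 0, 0, 0, 0, 0],
    [0, 0, 0, 0, 0, 0],
    [0, 0, -0.02, 0, 0, 0],
    [0, 0, -0.06, 0, 0, 0],
    [-0.02, 0.06, -0.12, 0, 0, 0],
    [-0.02, 0.12, -0.16, 0, 0, 0]
  ],
  "jaw": 195
}}

```text
t: 7.9
tool_pos: [0.5187, 0.0189, 0.1587]
orientation: [-3.141, -0.032, -0.002]
force: [2.4, -0.9, 0.8]
opening: 0.0216
gripper_force: 0.0
```

```bash
python3 - <<'E'
from h import *
print(go(450,40,230,2))
print(go(511,-412,120,2.5))
print(go(511,-412,5,2.5))
E
```

```text
(array([-68.1, -22.5, -71.4]), 'turnz', np.float64(-0.8))
(array([-16.4, 430.7,  38.7]), 'turnz', np.float64(-1.3))
(array([-16.6, 430.7, 153.7]), 'turnz', np.float64(-1.3))
```

{"method": "carry_out", "body": {
  "rows": [
    [-0.002, 0.06, 0, 0, 0, -1],
    [-0.004, 0.12, 0, 0, 0, -1],
    [-0.006, 0.18, 0, 0, 0, -1],
    [-0.008, 0.24, 0, 0, 0, -1],
    [-0.01, 0.3, 0, 0, 0, -1],
    [-0.011, 0.36, 0.02, 0, 0, -1],
    [-0.012, 0.404, 0.05, 0, 0, -1],
    [-0.012, 0.404, 0.06, 0, 0, -1],
    [-0.012, 0.404, 0.06, 0, 0, -1],
    [-0.012, 0.404, 0.06, 0, 0, -1]
  ],
  "jaw": 145
}}

```text
t: 9.15
tool_pos: [0.5151, -0.3842, 0.0982]
orientation: [3.14, 0.058, 0.002]
force: [-0.6, 0.9, 0.4]
opening: 0.04
gripper_force: 0.0
```

```bash
python3 - <<'E'
from h import *
print(robot.read_state()["tool_pos"],robot.read_state()["t"])
cm=cam("wrist"); im=robot.read_camera("wrist"); cv2.imwrite("pics/w4.png",im[:,:,::-1])
for n,z in [("spoon",.008),("teaspoon",.007),("peeler",.012)]:
    for d in robot.outline_of("wrist",n):
        if d["conf"]>.4: print(n,d["conf"],d["pixel"],rect(cm,d["pixels"],z))
ct=cam("top"); im=robot.read_camera("top"); cv2.imwrite("pics/t4.png",cv2.resize(im[170:300,90:270,::-1],(720,520)))
print(go(513,-412,5,2.5))
E
```

```text
[ 0.51508387 -0.38423119  0.09816187] 9.15
spoon 0.59 [323.8, 146.0] [ 513.8 -413.2    4.9  188.    38.9]
teaspoon 0.76 [231.2, 142.1] [ 539.4 -345.2    9.1  114.9   28.4]
peeler 0.97 [415.9, 218.2] [ 5.291e+02 -4.760e+02  1.000e-01  1.454e+02  2.620e+01]
(array([-3. , 27.1, 93. ]), 'turnz', np.float64(-0.4))
```

View pics/w4.png

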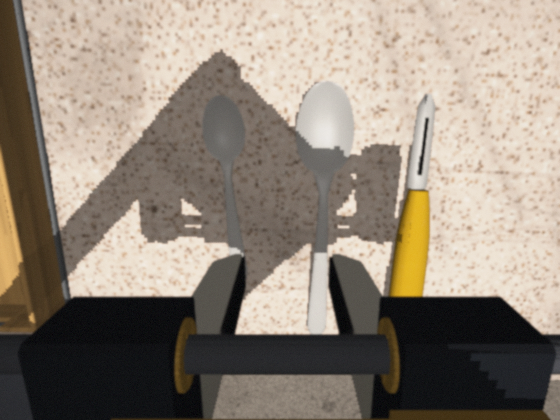

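View pics/t4.png

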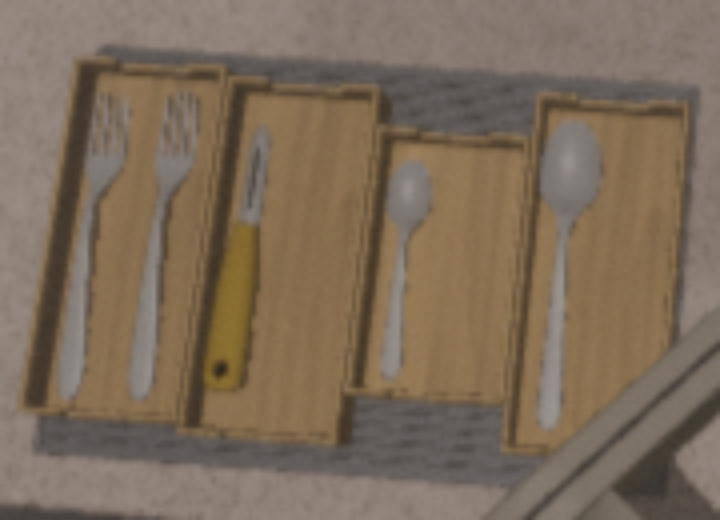

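The top crop shows the fork lying flat in its tray at (165,240), beside the existing one. In the wrist picture the spoon runs from (325,85) to (316,330), the shank just right of centre, and the fingers straddle clear of its neighbours after a 27 mm shift.

{"method": "carry_out", "body": {
  "rows": [
    [-0.002, 0.014, 0, 0, 0, 0],
    [-0.002, 0.027, 0.02, 0, 0, 0],
    [-0.002, 0.027, 0.06, 0, 0, 0],
    [-0.002, 0.027, 0.085, 0, 0, 0],
    [-0.002, 0.027, 0.093, 0, 0, 0],
    [-0.002, 0.027, 0.093, 0, 0, 0]
  ]
}}

```text
t: 10.15
tool_pos: [0.513, -0.4124, 0.0038]
orientation: [-3.141, -0.055, 0.0]
force: [0.1, -0.6, 0.8]
opening: 0.0397
gripper_force: 0.0
```

{"method": "carry_out", "body": {
  "rows": [
    [0, 0, 0, 0, 0, 0],
    [0, 0, 0, 0, 0, 0],
    [0, 0, 0, 0, 0, 0],
    [0, 0, 0, 0, 0, 0],
    [0, 0, 0, 0, 0, 0],
    [0, 0, 0, 0, 0, 0]
  ],
  "jaw": 255
}}

```text
t: 10.9
tool_pos: [0.5135, -0.4122, 0.0044]
orientation: [3.141, 0.056, 0.001]
force: [-0.2, 0.8, 5.7]
opening: 0.0095
gripper_force: 30.0
```

{"method": "carry_out", "body": {
  "rows": [
    [0, 0, -0.03, 0, 0, 0],
    [0, 0, -0.07, 0, 0, 0],
    [0, 0, -0.11, 0, 0, 0],
    [0, 0, -0.13, 0, 0, 0],
    [0, 0, -0.13, 0, 0, 0],
    [0, 0, -0.13, 0, 0, 0]
  ]
}}

```text
t: 11.65
tool_pos: [0.5122, -0.4112, 0.1314]
orientation: [-3.139, -0.055, 0.004]
force: [0.0, -0.5, -0.5]
opening: 0.0098
gripper_force: 30.0
```

```bash
python3 - <<'E'
from h import *
cm=cam("wrist"); im=robot.read_camera("wrist"); cv2.imwrite("pics/w5.png",im[:,:,::-1])
for n,z in [("spoon",.14),("teaspoon",.007)]:
    for d in robot.outline_of("wrist",n):
        if d["conf"]>.4: print(n,d["conf"],d["pixel"],rect(cm,d["pixels"],z))
print(go(540,-185,140,1))
E
```

```text
spoon 0.68 [287.2, 151.3] [ 5.441e+02 -4.097e+02  1.000e-01  1.239e+02  3.810e+01]
teaspoon 0.86 [203.2, 137.6] [ 528.7 -340.9    1.7  135.3   28.1]
teaspoon 0.64 [536.8, 210.9] [ 513.1 -613.6  -75.8   35.8   13.9]
(array([  35.7, -225.1,   -8.1]), 'turnz', np.float64(1.0))
```

View pics/w5.png

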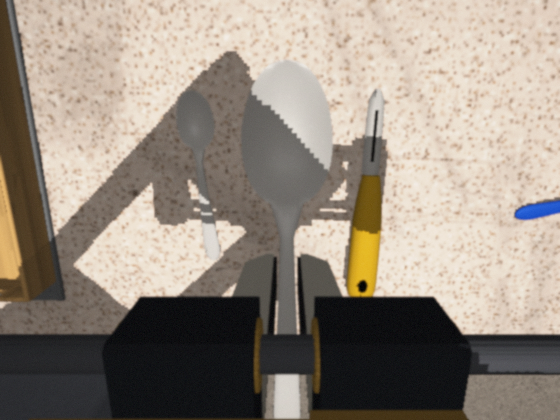

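The spoon is held straight and level, bowl at (287,130).

{"method": "carry_out", "body": {
  "rows": [
    [0.006, -0.04, -0.01, 0, 0, 0.5],
    [0.014, -0.09, -0.01, 0, 0, 1],
    [0.022, -0.14, -0.01, 0, 0, 1],
    [0.03, -0.19, -0.01, 0, 0, 1],
    [0.038, -0.225, -0.01, 0, 0, 1],
    [0.038, -0.225, -0.01, 0, 0, 1],
    [0.038, -0.225, -0.01, 0, 0, 1]
  ]
}}

```text
t: 12.68
tool_pos: [0.5428, -0.1862, 0.1431]
orientation: [3.141, 0.029, -0.002]
force: [0.1, -0.7, 0.2]
opening: 0.0093
gripper_force: 30.0
```

```bash
python3 - <<'E'
from h import *
s=robot.read_state(); print(s["tool_pos"],s["orientation"])
cm=cam("wrist"); im=robot.read_camera("wrist"); cv2.imwrite("pics/w6.png",im[:,:,::-1])
for n,z in [("spoon",.15),("spoon",.022),("tray_spoons",.0405)]:
    for d in robot.outline_of("wrist",n):
        if d["conf"]>.3: print(n,z,d["conf"],d["pixel"],rect(cm,d["pixels"],z))
E
```

```text
[ 0.54278987 -0.18615394  0.14313287] [ 3.14139868e+00  2.86139836e-02 -1.53584342e-03]
spoon 0.15 0.83 [287.6, 151.8] [ 574.3 -187.1    3.   125.1   38.5]
spoon 0.022 0.83 [287.6, 151.8] [ 537.5 -188.6    3.   224.9   69.1]
tray_spoons 0.0405 0.96 [235.7, 191.2] [ 563.8 -164.7    1.6  184.6   96.5]
```

View pics/w6.png

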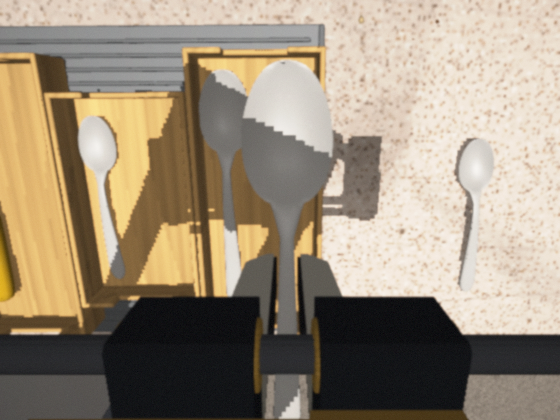

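```bash
python3 - <<'E'
from h import *
cm=cam("wrist")
print((world(cm,[(184,51),(323,49),(322,190),(198,294)],.0405)*1000).round(0))
print((world(cm,[(223,70),(199,112),(226,180),(233,270)],.022)*1000).round(0))
print("tsp tray",(world(cm,[(47,95),(185,93),(198,294),(80,303)],.0405)*1000).round(0))
E
```

```text
[[ 653. -117.   40.]
 [ 655. -210.   40.]
 [ 559. -213.   40.]
 [ 472. -118.   40.]]
[[ 643. -140.   22.]
 [ 613. -121.   22.]
 [ 562. -140.   22.]
 [ 485. -143.   22.]]
tsp tray [[ 623.  -21.   40.]
 [ 626. -116.   40.]
 [ 472. -118.   40.]
 [ 463.  -22.   40.]]
```

The spoon tray's rim corners are at (184,51) and (323,49). The existing spoon hugs the left wall with its bowl at (223,110), so the held one goes to y ≈ -183.

{"method": "carry_out", "body": {
  "rows": [
    [0.002, -0.003, 0.04, 0, 0, 0],
    [0.002, -0.003, 0.08, 0, 0, 0],
    [0.002, -0.003, 0.105, 0, 0, 0],
    [0.002, -0.003, 0.12, 0, 0, 0],
    [0.002, -0.003, 0.127, 0, 0, 0],
    [0.002, -0.003, 0.127, 0, 0, 0],
    [0.002, -0.003, 0.127, 0, 0, 0]
  ]
}}

```text
t: 13.75
tool_pos: [0.546, -0.1833, 0.018]
orientation: [3.141, 0.028, 0.003]
force: [-0.9, 0.1, -0.4]
opening: 0.0101
gripper_force: 30.0
```

{"method": "carry_out", "body": {
  "rows": [
    [0, 0, 0, 0, 0, 0],
    [0, 0, 0, 0, 0, 0],
    [0, 0, -0.02, 0, 0, 0],
    [0, 0, -0.06, 0, 0, 0],
    [0, 0, -0.1, 0, 0, 0],
    [0, 0, -0.1, 0, 0, 0],
    [0, 0, -0.1, 0, 0, 0]
  ],
  "jaw": 214
}}

```text
t: 14.62
tool_pos: [0.5453, -0.1829, 0.1175]
orientation: [3.141, 0.028, 0.001]
force: [0.3, -0.1, 0.1]
opening: 0.015
gripper_force: 0.0
```

```bash
python3 - <<'E'
from h import *
print(robot.read_state()["tool_pos"])
print(go(526,-342.5,90,3),go(526,-342.5,5,3))
E
```

```text
[ 0.5452504  -0.18285232  0.11752255]
(array([-22.1, 159.3,  27.6]), 'turnz', np.float64(-2.0)) (array([-22.2, 159.2, 112.6]), 'turnz', np.float64(-2.0))
```

{"method": "carry_out", "body": {
  "rows": [
    [-0.007, 0.05, 0, 0, 0, -1],
    [-0.014, 0.1, 0, 0, 0, -2],
    [-0.02, 0.15, 0, 0, 0, -3],
    [-0.021, 0.16, 0.02, 0, 0, -3],
    [-0.021, 0.16, 0.06, 0, 0, -3],
    [-0.021, 0.16, 0.095, 0, 0, -3],
    [-0.021, 0.16, 0.112, 0, 0, -3],
    [-0.021, 0.16, 0.113, 0, 0, -3],
    [-0.021, 0.16, 0.113, 0, 0, -3]
  ],
  "jaw": 145
}}

```text
t: 15.75
tool_pos: [0.5272, -0.3427, 0.0038]
orientation: [-3.139, -0.111, 0.0]
force: [0.0, 0.1, 0.3]
opening: 0.0402
gripper_force: 0.0
```

{"method": "carry_out", "body": {
  "rows": [
    [0, 0, 0, 0, 0, 0],
    [0, 0, 0, 0, 0, 0],
    [0, 0, 0, 0, 0, 0],
    [0, 0, 0, 0, 0, 0],
    [0, 0, 0, 0, 0, 0],
    [0, 0, 0, 0, 0, 0]
  ],
  "jaw": 255
}}

```text
t: 16.5
tool_pos: [0.527, -0.3433, 0.004]
orientation: [3.139, 0.11, 0.0]
force: [-0.2, 0.3, 2.8]
opening: 0.0084
gripper_force: 30.0
```

{"method": "carry_out", "body": {
  "rows": [
    [0, 0, -0.03, 0, 0, 0],
    [0, 0, -0.07, 0, 0, 0],
    [0, 0, -0.11, 0, 0, 0],
    [0, 0, -0.13, 0, 0, 0],
    [0, 0, -0.13, 0, 0, 0]
  ]
}}

```text
t: 17.12
tool_pos: [0.5278, -0.3439, 0.1352]
orientation: [3.138, 0.11, 0.004]
force: [1.1, 0.4, -0.3]
opening: 0.0086
gripper_force: 30.0
```

```bash
python3 - <<'E'
from h import *
cm=cam("wrist"); im=robot.read_camera("wrist"); cv2.imwrite("pics/w7.png",im[:,:,::-1])
for n,z in [("teaspoon",.14),("spoon",.14),("tray_spoons",.0405)]:
    for d in robot.outline_of("wrist",n):
        if d["conf"]>.4: print(n,d["conf"],d["pixel"],rect(cm,d["pixels"],z))
print(go(540,-85,140,1))
E
```

```text
teaspoon 0.81 [285.4, 187.1] [ 546.3 -344.5    7.8  102.    28.4]
spoon 0.86 [73.2, 101.8] [ 570.8 -248.3    1.3  108.9   19.6]
tray_spoons 0.96 [66.2, 180.7] [ 545.3 -175.9    0.9  223.   104.9]
(array([  32.2, -255.7,   -8.2]), 'turnz', np.float64(3.0))
```

View pics/w7.png

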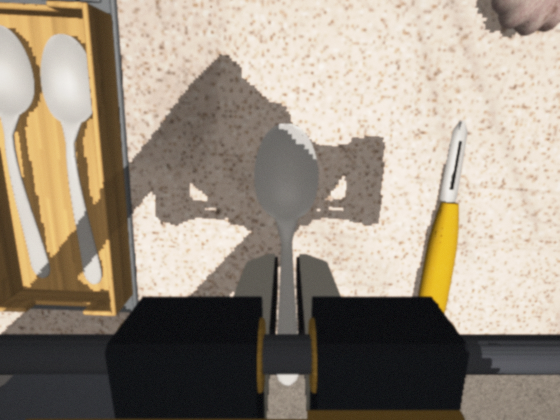

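The two tablespoons now lie side by side in their tray at (15,150) and (75,150), and the teaspoon is held straight.

{"method": "carry_out", "body": {
  "rows": [
    [0.006, -0.04, -0.01, 0, 0, 1],
    [0.012, -0.09, -0.01, 0, 0, 2],
    [0.018, -0.14, -0.01, 0, 0, 3],
    [0.024, -0.19, -0.01, 0, 0, 3],
    [0.029, -0.24, -0.01, 0, 0, 3],
    [0.034, -0.258, -0.01, 0, 0, 3],
    [0.034, -0.258, -0.01, 0, 0, 3],
    [0.034, -0.258, -0.01, 0, 0, 3]
  ]
}}

```text
t: 18.32
tool_pos: [0.5426, -0.0846, 0.1433]
orientation: [3.141, 0.027, -0.001]
force: [0.2, 0.2, 0.1]
opening: 0.0085
gripper_force: 30.0
```

```bash
python3 - <<'E'
from h import *
s=robot.read_state(); print(s["tool_pos"],s["orientation"])
cm=cam("wrist"); im=robot.read_camera("wrist"); cv2.imwrite("pics/w8.png",im[:,:,::-1])
for n,z in [("teaspoon",.15),("teaspoon",.018),("tray_teaspoons",.0405)]:
    for d in robot.outline_of("wrist",n):
        if d["conf"]>.3: print(n,z,d["conf"],d["pixel"],rect(cm,d["pixels"],z))
E
```

```text
[ 0.54258837 -0.08464514  0.14325874] [ 3.14106077e+00  2.69784417e-02 -1.25737672e-03]
teaspoon 0.15 0.95 [287.2, 187.4] [562.2 -88.    8.2 101.   28.7]
teaspoon 0.018 0.95 [287.2, 187.4] [514.5 -91.4   8.2 183.9  52.3]
tray_teaspoons 0.0405 0.66 [250.0, 184.6] [548.3 -68.2   1.4 155.7  97.3]
```

View pics/w8.png

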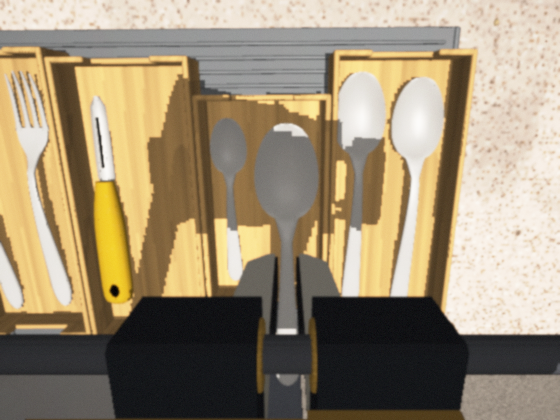

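The teaspoon is held over the free right half of the short tray (rim corners (197,97), (330,97)), beside the existing teaspoon at (230,190).

{"method": "carry_out", "body": {
  "rows": [
    [0, -0.002, 0.04, 0, 0, 0],
    [0, -0.002, 0.08, 0, 0, 0],
    [0, -0.002, 0.105, 0, 0, 0],
    [0, -0.002, 0.12, 0, 0, 0],
    [0, -0.002, 0.127, 0, 0, 0],
    [0, -0.002, 0.127, 0, 0, 0],
    [0, -0.002, 0.127, 0, 0, 0]
  ]
}}

```text
t: 19.4
tool_pos: [0.5437, -0.0817, 0.018]
orientation: [3.141, 0.028, 0.003]
force: [0.5, -0.9, -0.1]
opening: 0.0083
gripper_force: 30.0
```

{"method": "carry_out", "body": {
  "rows": [
    [0, 0, 0, 0, 0, 0],
    [0, 0, 0, 0, 0, 0],
    [0, 0, -0.02, 0, 0, 0],
    [0, 0, -0.06, 0, 0, 0],
    [0, 0, -0.12, 0, 0, 0],
    [0, 0, -0.12, 0, 0, 0],
    [0, 0, -0.12, 0, 0, 0]
  ],
  "jaw": 205
}}

```text
t: 20.27
tool_pos: [0.5428, -0.0814, 0.1368]
orientation: [3.141, 0.028, 0.001]
force: [-0.3, -0.5, -0.6]
opening: 0.0182
gripper_force: 0.0
```

```bash
python3 - <<'E'
from h import *
print(robot.read_state()["tool_pos"])
print(go(515,-476,120,1))
E
```

```text
[ 0.54278887 -0.08142125  0.13684236]
(array([-34.9, 394. ,  16.9]), 'turnz', np.float64(0.0))
```

{"method": "carry_out", "body": {
  "rows": [
    [-0.005, 0.055, 0, 0, 0, 0],
    [-0.01, 0.11, 0, 0, 0, 0],
    [-0.015, 0.17, 0, 0, 0, 0],
    [-0.02, 0.23, 0, 0, 0, 0],
    [-0.025, 0.29, 0, 0, 0, 0],
    [-0.03, 0.345, 0, 0, 0, 0],
    [-0.035, 0.38, 0, 0, 0, 0],
    [-0.035, 0.394, 0, 0, 0, 0],
    [-0.035, 0.394, 0.01, 0, 0, 0],
    [-0.035, 0.394, 0.015, 0, 0, 0],
    [-0.035, 0.394, 0.015, 0, 0, 0],
    [-0.035, 0.394, 0.015, 0, 0, 0]
  ],
  "jaw": 118
}}

```text
t: 21.78
tool_pos: [0.5153, -0.4751, 0.1221]
orientation: [3.141, 0.03, 0.0]
force: [0.0, 0.2, -0.0]
opening: 0.0499
gripper_force: 0.0
```

```bash
python3 - <<'E'
from h import *
cm=cam("wrist"); im=robot.read_camera("wrist"); cv2.imwrite("pics/w9.png",im[:,:,::-1])
for n,z in [("peeler",.012)]:
    for d in robot.outline_of("wrist",n):
        if d["conf"]>.3: print(n,z,d["conf"],d["pixel"],rect(cm,d["pixels"],z))
print(go(515,-476,8,1))
E
```

```text
peeler 0.012 0.94 [288.7, 220.2] [ 5.164e+02 -4.760e+02  4.000e-01  1.708e+02  2.450e+01]
(array([ -0.3,   0.2, 114.4]), 'turnz', np.float64(0.1))
```

View pics/w9.png

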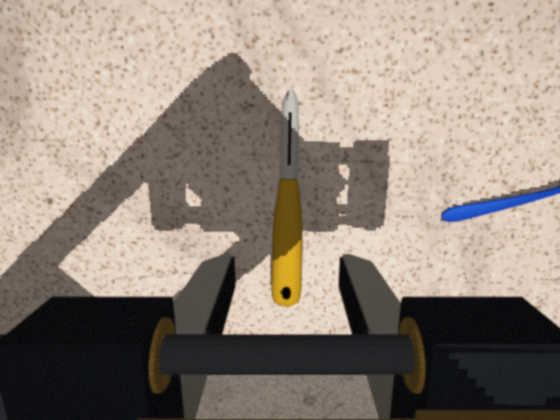

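The peeler lies centred under the fingers, (291,90)–(286,303).

{"method": "carry_out", "body": {
  "rows": [
    [0.001, 0.001, 0.05, 0, 0, 0],
    [0.001, 0.001, 0.09, 0, 0, 0],
    [0.001, 0.001, 0.108, 0, 0, 0],
    [0.001, 0.001, 0.115, 0, 0, 0],
    [0.001, 0.001, 0.115, 0, 0, 0]
  ]
}}

```text
t: 22.5
tool_pos: [0.5164, -0.4776, 0.008]
orientation: [3.14, 0.028, 0.002]
force: [-0.6, 0.3, -0.4]
opening: 0.0496
gripper_force: 0.0
```

{"method": "carry_out", "body": {
  "rows": [
    [0, 0, 0, 0, 0, 0],
    [0, 0, 0, 0, 0, 0],
    [0, 0, 0, 0, 0, 0],
    [0, 0, 0, 0, 0, 0],
    [0, 0, 0, 0, 0, 0]
  ],
  "jaw": 255
}}

```text
t: 23.12
tool_pos: [0.5162, -0.4773, 0.0076]
orientation: [3.141, 0.028, 0.001]
force: [-1.1, -0.2, 5.7]
opening: 0.025
gripper_force: 30.0
```

{"method": "carry_out", "body": {
  "rows": [
    [0, 0, -0.03, 0, 0, 0],
    [0, 0, -0.08, 0, 0, 0],
    [0, 0, -0.13, 0, 0, 0],
    [0.005, -0.05, -0.14, 0, 0, 0],
    [0.01, -0.11, -0.14, 0, 0, 0],
    [0.015, -0.17, -0.14, 0, 0, 0],
    [0.02, -0.23, -0.14, 0, 0, 0],
    [0.02, -0.29, -0.14, 0, 0, 0],
    [0.02, -0.35, -0.14, 0, 0, 0],
    [0.02, -0.41, -0.14, 0, 0, 0],
    [0.02, -0.46, -0.14, 0, 0, 0],
    [0.02, -0.49, -0.14, 0, 0, 0]
  ]
}}

```text
t: 24.62
tool_pos: [0.5264, 0.0158, 0.1464]
orientation: [-3.141, -0.031, 0.001]
force: [0.8, -0.4, -0.6]
opening: 0.0247
gripper_force: 29.9
```

{"method": "carry_out", "body": {
  "rows": [
    [0, 0, 0, 0, 0, 0],
    [0, 0, 0, 0, 0, 0],
    [0, 0, 0, 0, 0, 0]
  ]
}}

```text
t: 25.0
tool_pos: [0.527, 0.0122, 0.1466]
orientation: [3.141, 0.026, -0.0]
force: [0.6, -1.2, -0.9]
opening: 0.0245
gripper_force: 29.9
```

```bash
python3 - <<'E'
from h import *
s=robot.read_state(); print(s["tool_pos"],s["orientation"])
cm=cam("wrist"); im=robot.read_camera("wrist"); cv2.imwrite("pics/w10.png",im[:,:,::-1])
for n,z in [("peeler",.16),("peeler",.022),("tray_peelers",.0405)]:
    for d in robot.outline_of("wrist",n):
        if d["conf"]>.3: print(n,z,d["conf"],d["pixel"],rect(cm,d["pixels"],z))
E
```

```text
[0.52702447 0.01220667 0.14662684] [ 3.14120442e+00  2.58889303e-02 -3.42470239e-04]
peeler 0.16 0.68 [286.1, 260.8] [556.4  12.5   0.6 112.2  22.6]
peeler 0.022 0.68 [286.1, 260.8] [513.2  12.2   0.6 212.6  42.8]
tray_peelers 0.0405 0.87 [263.9, 123.4] [552.1  28.8   1.5 193.9  97.2]
```

View pics/w10.png

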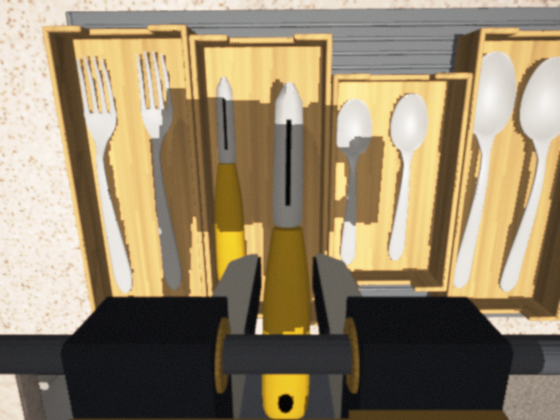

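The trays show forks (105/160,170), teaspoons (352/405,180), and spoons all lying flat. The held peeler is over the free half of the peeler tray (rim corners (192,40), (331,38)), existing peeler at (228,180).

{"method": "carry_out", "body": {
  "rows": [
    [0.011, -0.004, 0.03, 0, 0, 0],
    [0.011, -0.004, 0.07, 0, 0, 0],
    [0.011, -0.004, 0.095, 0, 0, 0],
    [0.011, -0.004, 0.11, 0, 0, 0],
    [0.011, -0.004, 0.116, 0, 0, 0],
    [0.011, -0.004, 0.12, 0, 0, 0],
    [0.011, -0.004, 0.124, 0, 0, 0],
    [0.011, -0.004, 0.124, 0, 0, 0]
  ]
}}

```text
t: 26.2
tool_pos: [0.5382, 0.0175, 0.0231]
orientation: [3.141, 0.028, 0.001]
force: [-0.2, -0.2, -1.2]
opening: 0.0246
gripper_force: 30.0
```

No contact, so I'll lower a little more and release.

{"method": "carry_out", "body": {
  "rows": [
    [0, 0, 0.003, 0, 0, 0],
    [0, 0, 0.003, 0, 0, 0]
  ]
}}

```text
t: 26.45
tool_pos: [0.5379, 0.0176, 0.0197]
orientation: [-3.141, -0.028, 0.0]
force: [-0.3, -0.1, -0.7]
opening: 0.0249
gripper_force: 30.0
```

{"method": "carry_out", "body": {
  "rows": [
    [0, 0, 0, 0, 0, 0],
    [0, 0, 0, 0, 0, 0],
    [0, 0, 0, 0, 0, 0],
    [0, 0, -0.02, 0, 0, 0],
    [0, 0, -0.06, 0, 0, 0],
    [0, 0, -0.12, 0, 0, 0],
    [-0.06, 0, -0.18, 0, 0, 0],
    [-0.08, 0, -0.2, 0, 0, 0],
    [-0.08, 0, -0.2, 0, 0, 0],
    [-0.08, 0, -0.2, 0, 0, 0]
  ],
  "jaw": 174
}}

```text
t: 27.7
tool_pos: [0.4582, 0.0161, 0.2195]
orientation: [-3.141, -0.028, -0.001]
force: [-1.3, 0.1, -0.4]
opening: 0.0298
gripper_force: 0.0
```

```bash
python3 - <<'E'
from h import *
im=robot.read_camera("wrist"); cv2.imwrite("pics/w11.png",im[:,:,::-1])
E
```

```text
(no output)
```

View pics/w11.png

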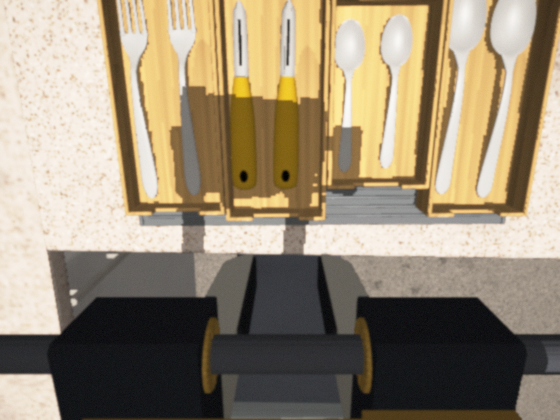

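All four pairs lie lengthwise inside their trays: forks (140/187,100), peelers (242/287,95), teaspoons (347/393,95) and spoons (455/500,95). The gripper is clear of everything.

```bash
python3 -c "
from plant import robot
print(robot.close_job())"
```

```text
the job is handed in; nothing more can be done
None
```

The fork, tablespoon, teaspoon and peeler each lie flat and lengthwise beside their match in the right tray, let go; I never moved the mug, the tumbler or the blue spoon, and I handed the job in at about 28 s.

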